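# Switch on the dust extractor and hold its sprung gate half open

### The job

Switch the dust extractor on by throwing the isolator's handle right over from off to on, and only then slide the sprung gate of the dust inlet to half open. Finish while holding the gate steady there against its spring (it shuts if let go), with the extractor still on, and leave the loose things on the bench where they are.

Things in the scene. Friction and masses are not known exactly. Their poses are not given: they have to be found in the camera images.
- inlet: Dust inlet: grey steel box fixed to the bench, on the left or the right, 150 (x) by 260 (y) by 70 mm tall; origin under its centre. A round duct, up to 66 mm high, leaves its +y end, to 200 mm from the origin. A mouth in its top (own y -110 to 0, 80 mm wide) is covered by the shut gate. Guides along y at own x +-56 mm are 77 mm high. A spring tube lies along its +x side.
- half_mark (a point): Point fixed on the inlet box, 103 mm above the bench, where the fin's middle stands when the gate is half open (own y -5 mm). On each guide three brass studs, 4 mm high, show the fin's place when shut, half and fully open (own y -55, -5, +45 mm): the middle stud is half.
- gate (a joint): Slide of the flat steel gate on top of the inlet box, in m: 0 shut, 0.100 fully open, growing along the box's own +y (towards the duct). Half open is 0.050. A return spring pushes it shut: 3.2 N at 0, rising 90 N per m (7.7 N at half travel, 12.2 N at full), plus about 0.4 N of friction; let go, it shuts itself.
- gate_grip (a point): Middle of the gate's upright black grip fin, on the moving gate: fin 12 mm thick along the box's y, 50 mm wide along its x, its top 118 mm above the bench (plate surface at 73 mm). The point is 103 mm above the bench; axes as the box's.
- isolator: Extractor isolator: grey box fixed to the bench, 100 (x) by 90 (y) by 50 mm tall, with a pivoted throw handle on top and a conduit on its +y side. Origin under its centre, on the bench. The handle's pivot runs along its own y, 65 mm above the bench over the origin.
- throw (a joint): Angle of the throw handle, rad: 0 off (leaning 0.75 rad from upright to the box's own -x, the robot's side), 1.5 on (leaning 0.75 rad to +x). Over-centre: its weight (200 to 310 g) makes it fall to the nearer stop from more than about 0.2 rad off upright. Moving it takes less than 3 N at the crossbar.
- throw_tip (a point): Centre of the black crossbar of the throw handle: bar 22 mm thick, 70 mm long along the box's y, 85 mm from the pivot. Its centre is 127 mm above the bench at off and on, 150 mm when upright.
- sanding_block: cork sanding block, 60 x 90 x 30 mm, lying close to the robot side of the isolator (bystander); origin at its underside
- jar: white plastic jar, 50 mm across, 70 mm tall, on the robot side of the inlet box (bystander); origin at its underside
- brush: paint brush lying on the robot's left (bystander)
- scraper: flat scraper lying at the far side of the bench (bystander)
- batten: wooden batten, 200 x 45 x 20 mm, on the robot's right (bystander); origin at its underside
Not all that is in view belongs to the job. Leave any brown look-alike of the isolator alone.

How it is judged:
By the outcome, as a careful person would: the job done as asked, in the order asked, and still so for the second after the job is handed in, while the arm keeps its last pose, push and grip.
It also fails if it takes over 45 s, if anything falls off the work surface, if the arm or the gripper's body presses on something with over 40 N, if the wrist force passes 120 N, or if a joint passes its speed limit or range.

### The arm

A 6-joint arm with a two-finger parallel gripper is mounted at the origin on the work surface. World frame = base frame: x ahead of the robot, y to its left, z up, the work surface at z = 0. Lengths are in m, angles in rad, forces in N, time in s.
With the tool pointing down it reaches from about 0.3 to 0.775 m from the base axis. Payload 14.6 kg.
Tool frame: the origin (TCP) lies on the centre line of the jaws, within the pads' length; the fingertips stand 19 mm ahead of it and the grasp point (between the pads) is the TCP; z points along the fingers, x is the direction in which the jaws open and shut, and the axes are right-handed (so a half turn about z gives the same grasp; the last joint's range is limited). The gripper opens to 94 mm and grips with 3 to 60 N. Pads are 16 mm wide; open, the fingers measure 119 mm over their backs; the gripper's body (75 mm by 177 mm) begins 78 mm behind the grasp point.
Start: joints at [-1.171, 0.3, 1.521, -0, 1.321, -0.067], TCP at [0.248, -0.491, 0.224] pointing down, gripper open.
Joint ranges: [-3.03, 3.03], [-0.79, 2.21], [0.23, 2.52], [-1.04, 4.18], [0, 3.07], [-2.55, 2.55]. Speed limits (rad/s): [2.22, 2.22, 2.57, 3.14, 3.14, 3.14].

### API

Orientations are given as [roll, pitch, yaw] about the fixed x, y, z axes, in that order (R = Rz(yaw) Ry(pitch) Rx(roll)).
In Python, from station import ctrl, imaging gives the robot as it stands.
- The arm moves only by the shell command python3 -m handwheel 'ROWS' [OPENING] [FORCE]. ROWS is JSON, a list that holds one entry, the list of rows, each a list of 4 numbers: the shift along the tool's x, y, z in m, then the turn about the tool's z in rad. A call has 1 to 10 rows; each row shifts and turns the pose as measured when the row begins, along the tool's axes as they then stand; what a row does not reach is not made up. A row lasts 1/10 s, in which the tool goes at most 50 mm and 8.59 degrees, less where a joint would pass 70% of its speed; a pose out of reach is approached as far as the arm can. A call is refused whole if a number of a shift passes 0.05 or a number of a turn 0.15, either way. A call with a gripper value outside its range is refused whole. OPENING is the finger opening in m, from 0 to 0.094, set as the call begins (- or left out, the last holds). The fingers move at their own pace and stop on an object; FORCE is the grip in N (left out, the last holds). Time passes only in rows, so rows that do not move let the fingers close. It gives the time, the measured TCP pose, the force and the opening at its end, in the units of the state.
- ctrl.get_obs(): the state, without advancing time (a new reading comes with each control period).
- imaging.camera(name): name is "scene" or "top" or "wrist"; returns the picture (400x640x3 uint8, red, green, blue); there is no depth.
- imaging.camera_model(name): a dict with "camera_matrix" (3x3 intrinsics, pixels), "k1" (the pictures are not rectified: a ray, as slopes to the right and down, at radius r is drawn at 1 + k1 r^2 times it, then the intrinsics apply), "position" and "attitude" of the camera in the world. Camera axes: x right, y up, looking along -z (the intrinsics and any distortion apply to the point x, -y, -z); pixel columns grow to the right and rows downward; lengths in m; the calibration is good to about 2 mm. A picture is of the moment at which its call begins: read the wrist's pose just before it. camera_model takes no time and is no camera call; for the wrist camera it gives the pose at the moment of the call.
- ctrl.hand_in(): hands the job in, once; it reports no verdict.
The state is a dict: "time_s": time; "qpos": joint angles; "joint_vel": joint speeds; "tau": joint torques, N m; "ee_pos": TCP position; "eef_rot": TCP orientation; "force": force on the tool from outside, world axes, zero at the start; "moment": the same for the moment, N m; "grip_width": finger opening in m.
Only numpy, scipy, OpenCV 4.12 (cv2) and the standard library are available. Lean on these libraries where they do the work, as an engineer would, in place of code of your own. Each camera call takes 0.05 s, during which the arm holds its last target. There are 200 camera calls.

## Working session

There is one attempt and no reset: what is moved stays moved. The work goes in short steps, Python scripts to look and compute and a shell command to move; the robot and the scene stay as the last step left them, time stands still between calls to the robot, and variables do not carry over. Pictures are saved under pics/ and viewed, about 8 in all and at most 12, crops included, and the job is handed in when it is done.

```bash
mkdir -p pics; ls; cat > h.py <<'E'
import numpy as np, cv2
from station import ctrl, imaging
from scipy.spatial.transform import Rotation as R
def att(m):
    a=np.array(m["attitude"],float)
    if a.shape==(3,3): return a
    return R.from_euler('xyz',a).as_matrix() if a.size==3 else None
def ray(m,u,v):
    K=np.array(m["camera_matrix"]);k=m["k1"]
    d=np.array([(u-K[0,2])/K[0,0],(v-K[1,2])/K[1,1]]);p=d.copy()
    for _ in range(20): p=d/(1+k*(p@p))
    return np.array(m["position"]),att(m)@np.array([p[0],-p[1],-1])
def onz(m,u,v,z):
    o,d=ray(m,u,v);return o+d*(z-o[2])/d[2]
def proj(m,P):
    c=att(m).T@(np.array(P)-np.array(m["position"]));p=np.array([c[0],-c[1]])/-c[2]
    p=p*(1+m["k1"]*(p@p));K=np.array(m["camera_matrix"]);return K[0,0]*p[0]+K[0,2],K[1,1]*p[1]+K[1,2]
E
python3 - <<'E'
from h import *
for n in("scene","top"):
    m=imaging.camera_model(n);print(n,m)
    cv2.imwrite(f"pics/{n}0.png",imaging.camera(n)[...,::-1])
o=ctrl.get_obs();print(o)
E
```

```text
pics
scene {'camera_matrix': array([[462.41592345,   0.        , 315.8801779 ],
       [  0.        , 462.41592345, 197.86758144],
       [  0.        ,   0.        ,   1.        ]]), 'k1': -0.04916736319720395, 'position': array([ 1.1771527 , -0.15040152,  1.2299342 ]), 'attitude': array([ 0.52343718, -0.01023895,  1.37116791])}
top {'camera_matrix': array([[491.37995284,   0.        , 320.42867164],
       [  0.        , 491.37995284, 192.91392282],
       [  0.        ,   0.        ,   1.        ]]), 'k1': -0.07448380090834338, 'position': array([0.35029288, 0.00380605, 1.51411356]), 'attitude': array([ 0.13271175, -0.01531167, -1.58884091])}
{'time_s': 0.1, 'qpos': array([-1.17060304e+00,  3.00404606e-01,  1.52151963e+00, -1.32066426e-05,
        1.32069510e+00, -6.65904440e-02]), 'joint_vel': array([-8.44760779e-04, -1.48811679e-03, -1.38678773e-03, -6.42544657e-04,
       -3.65275938e-04,  9.20537455e-05]), 'tau': array([ 1.06558808e-03, -5.32644188e+01, -3.53282046e+01,  7.09141418e-02,
        2.34588864e-02, -7.55805445e-05]), 'ee_pos': array([ 0.24742401, -0.49096248,  0.22394879]), 'eef_rot': array([-3.14153710e+00,  1.02526007e-03, -1.10400929e+00]), 'force': array([ 0.17995576, -0.25912787, -0.10913683]), 'moment': array([ 0.01245605,  0.00174601, -0.02098978]), 'grip_width': 0.09408649772147887}
```

View pics/top0.png

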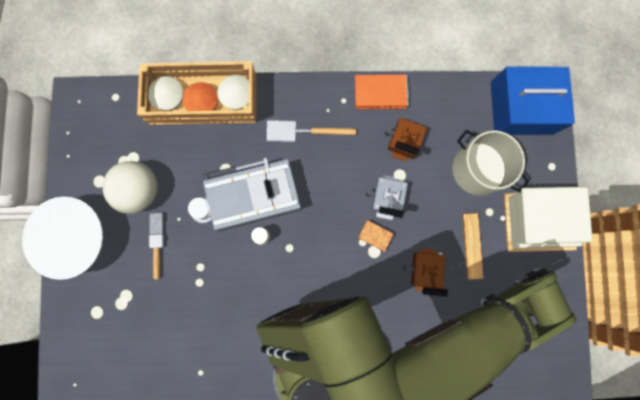

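View pics/scene0.png

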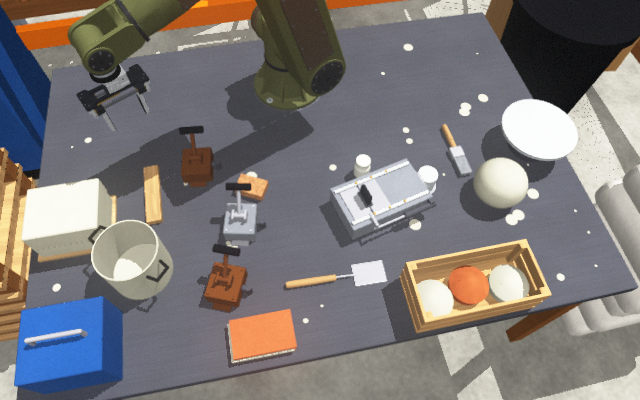

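The top view shows the inlet at about (250,193), with its duct to the left at (200,208) and the fin at (268,187). Three handles could be taken for the isolator: grey (391,195), brown (408,138) and brown (430,270). I choose the grey one, which has the cork block (376,235) on its robot side. In the scene view its crossbar is at (238,187). I'll check this in one close crop.

```bash
python3 - <<'E'
from h import *
t=cv2.imread("pics/top0.png");s=cv2.imread("pics/scene0.png")
f=lambda im,x,y,w,h,k:cv2.resize(im[y:y+h,x:x+w],None,fx=k,fy=k,interpolation=cv2.INTER_CUBIC)
a=np.hstack([f(t,190,150,120,90,3.333),f(t,350,165,80,60,5)])
b=np.hstack([f(s,325,155,120,90,3.333),f(s,195,170,80,60,5)])
cv2.imwrite("pics/crop1.png",np.vstack([a[:300],b[:300]]))
E
```

```text
(no output)
```

View pics/crop1.png

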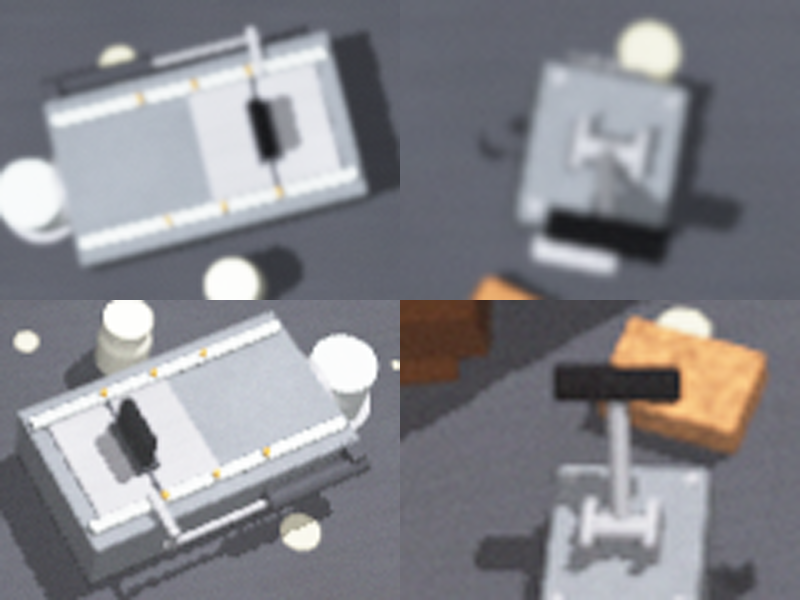

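The crop confirms the grey isolator with its crossbar on the robot side (off), and the inlet's fin at the shut stud pair. Next I compute positions.

```bash
python3 - <<'E'
from h import *
T=imaging.camera_model("top");S=imaging.camera_model("scene")
tl=lambda x,y:(190+x/3.3333,150+y/3.3333); tr=lambda x,y:(350+(x-400)/5,165+y/5)
sl=lambda x,y:(325+x/3.3333,155+(y-300)/3.3333); sr=lambda x,y:(195+(x-400)/5,170+(y-300)/5)
def tri(a,b):
    o1,d1=ray(T,*a);o2,d2=ray(S,*b)
    s=np.linalg.lstsq(np.c_[d1,-d2],o2-o1,rcond=None)[0]
    p,q=o1+s[0]*d1,o2+s[1]*d2;return (p+q)/2,np.linalg.norm(p-q)
np.set_printoptions(precision=4,suppress=True)
print("bar",tri(tr(605,236),sr(617,383)),onz(T,*tr(605,236),.127))
l,r=onz(T,*tr(548,222),.127),onz(T,*tr(665,248),.127);d=l-r;print("bar len",np.linalg.norm(d),"yaw",np.arctan2(-d[0],d[1]))
print("isoTopcorners",[onz(T,*tr(*c),.05) for c in((548,62),(688,88),(518,220))])
print("fin",tri(tl(262,128),sl(138,433)))
top=[onz(T,*tl(*c),.081) for c in((140,98),(193,85),(248,70))];bot=[onz(T,*tl(*c),.081) for c in((168,220),(223,206),(278,190))]
for n,P in(("T",top),("B",bot)):print(n,P)
ss=[onz(S,*sl(*c),.081) for c in((105,392),(153,372),(203,352),(164,494),(216,473),(266,451))];print("S",ss)
d=top[0]-top[2]+bot[0]-bot[2];print("inlet yaw",np.arctan2(-d[0],d[1]))
print("mid half T",(top[1]+bot[1])/2,"S",(ss[1]+ss[4])/2,"shut",(top[2]+bot[2])/2,(ss[0]+ss[3])/2)
E
```

```text
bar (array([ 0.4768, -0.2195,  0.1253]), np.float64(0.0025220857165210537)) [ 0.4765 -0.2205  0.127 ]
bar len 0.06828351182624177 yaw -0.23667605048959434
isoTopcorners [array([ 0.5899, -0.2022,  0.05  ]), array([ 0.5726, -0.2869,  0.05  ]), array([ 0.4941, -0.1808,  0.05  ])]
fin (array([0.5555, 0.1317, 0.0956]), np.float64(0.004574902934606426))
T [array([0.5856, 0.2388, 0.081 ]), array([0.5965, 0.1918, 0.081 ]), array([0.6093, 0.143 , 0.081 ])]
B [array([0.4769, 0.2136, 0.081 ]), array([0.4884, 0.1653, 0.081 ]), array([0.5018, 0.1169, 0.081 ])]
S [array([0.5018, 0.1196, 0.081 ]), array([0.4897, 0.1665, 0.081 ]), array([0.4778, 0.216 , 0.081 ]), array([0.6102, 0.1442, 0.081 ]), array([0.5991, 0.1932, 0.081 ]), array([0.5866, 0.2416, 0.081 ])]
inlet yaw 0.24702733088838924
mid half T [0.5425 0.1785 0.081 ] S [0.5444 0.1798 0.081 ] shut [0.5555 0.13   0.081 ] [0.556  0.1319 0.081 ]
```

```bash
cat >> h.py <<'E'
ISO=np.array([.5333,-.233]);IX=np.array([.975,-.223]);HALF=np.array([.5435,.1792]);SHUT=np.array([.5557,.131]);GY=np.array([-.2445,.9697])
def go(xy,z):
    o=ctrl.get_obs();Rm=R.from_euler('xyz',o["eef_rot"]).as_matrix()
    print("t",o["time_s"],"pos",o["ee_pos"].round(4),"rot",o["eef_rot"].round(3),"F",o["force"].round(1),"shift in tool",(Rm.T@(np.r_[xy,z]-o["ee_pos"])).round(4))
E
python3 -m handwheel '[[[0,0,0,0.14],[0,0,0,0.14],[0,0,0,0.14],[0,0,0,0.14],[0,0,0,0.13]]]' 0 20
python3 -c "
from h import *
go(ISO-.105*IX,.224)"
```

```text
time_s: 0.6
ee_pos: [0.2471, -0.4903, 0.2222]
eef_rot: [3.139, 0.004, -1.818]
force: [0.2, -0.5, -0.3]
grip_width: 0.0572
t 0.6 pos [ 0.2471 -0.4903  0.2222] rot [ 3.139  0.004 -1.818] F [ 0.2 -0.5 -0.3] shift in tool [-0.3171 -0.1096 -0.001 ]
```

```bash
python3 -m handwheel '[[[-0.04,-0.014,0,0],[-0.04,-0.014,0,0],[-0.04,-0.014,0,0],[-0.04,-0.014,0,0],[-0.04,-0.014,0,0],[-0.04,-0.014,0,0],[-0.04,-0.014,0,0],[-0.03,-0.01,0,0]]]'
python3 - <<'E'
from h import *
go(ISO-.105*IX,.122)
m=imaging.camera_model("wrist");cv2.imwrite("pics/w1.png",imaging.camera("wrist")[...,::-1])
for s in(-.058,0,.058):print(proj(m,[*(ISO+s*IX),.127 if s else .15]))
E
```

```text
time_s: 1.4
ee_pos: [0.4324, -0.2088, 0.2206]
eef_rot: [3.135, 0.006, -1.83]
force: [0.7, -0.6, -0.0]
grip_width: 0.0006
t 1.4 pos [ 0.4324 -0.2088  0.2206] rot [ 3.135  0.006 -1.83 ] F [ 0.7 -0.6 -0. ] shift in tool [0.0018 0.0006 0.0986]
(np.float64(319.42229693269695), np.float64(151.9485818546375))
(np.float64(316.31789219119645), np.float64(70.73628168230837))
(np.float64(313.8675189718295), np.float64(-11.219379267426916))
```

View pics/w1.png

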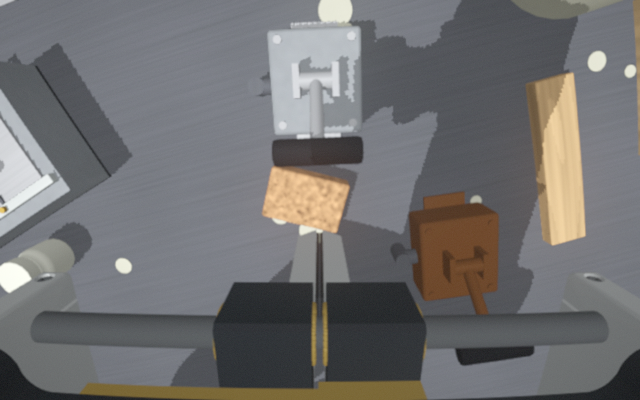

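The bar is at (318,151), against a predicted (319,152), so the estimate holds. Going down and pushing.

```bash
python3 -m handwheel '[[[0,0,0.035,0],[0,0,0.035,0],[0,0,0.029,0],[0,0,0,0]]]'
python3 -m handwheel '[[[0,-0.015,0,0],[0,-0.015,0,0],[0,-0.015,0,0],[0,-0.015,0,0],[0,-0.015,0,0],[0,-0.015,0,0],[0,-0.015,0,0],[0,-0.015,0,0]]]'
python3 -c "
from h import *
go(ISO+.02*IX,.122)"
```

```text
time_s: 1.85
ee_pos: [0.4347, -0.203, 0.1189]
eef_rot: [3.137, 0.007, -1.824]
force: [-1.0, -0.4, 0.6]
grip_width: 0.0004
time_s: 2.65
ee_pos: [0.554, -0.2357, 0.1297]
eef_rot: [3.136, 0.006, -1.825]
force: [0.6, 0.6, 0.2]
grip_width: 0.0007
t 2.65 pos [ 0.554  -0.2357  0.1297] rot [ 3.136  0.006 -1.825] F [0.6 0.6 0.2] shift in tool [0.002  0.0007 0.0077]
```

```bash
python3 -m handwheel '[[[0,0,-0.035,0],[0,0,-0.035,0],[0,0.04,-0.03,-0.1],[0,0.04,0,-0.1],[0,0.04,0,-0.1],[0,0,0,-0.1],[0,0,0,-0.1]]]' 0.05
python3 - <<'E'
from h import *
go(SHUT,.225)
a=imaging.camera("scene")[160:260,180:300];b=imaging.camera("wrist")
a=cv2.resize(a,None,fx=2,fy=2); c=np.zeros((400,640+240,3),np.uint8); c[:,:640]=b;c[:200,640:]=a
cv2.imwrite("pics/c2.png",cv2.resize(c,(792,360))[...,::-1])
E
```

```text
time_s: 3.35
ee_pos: [0.4342, -0.219, 0.2433]
eef_rot: [-3.139, 0.003, -1.309]
force: [0.9, -0.3, -0.4]
grip_width: 0.0496
t 3.35 pos [ 0.4342 -0.219   0.2433] rot [-3.139e+00  3.000e-03 -1.309e+00] F [ 0.9 -0.3 -0.4] shift in tool [-0.3066 -0.208   0.0196]
```

View pics/c2.png

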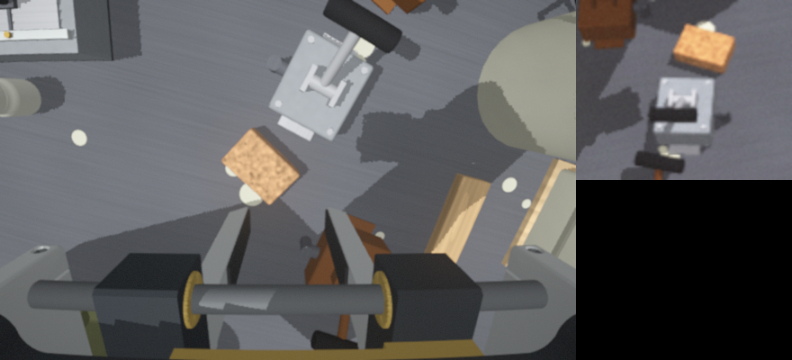

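The handle now lies on the far side (crossbar at (362,25) in the wrist crop): on. The block has not moved. Next, to above the fin.

```bash
python3 -m handwheel '[[[-0.034,-0.023,0,0],[-0.034,-0.023,0,0],[-0.034,-0.023,0,0],[-0.034,-0.023,0,0],[-0.034,-0.023,0,0],[-0.034,-0.023,0,0],[-0.034,-0.023,0,0],[-0.034,-0.023,0,0],[-0.034,-0.023,0,0],[0,0,0,0]]]'
python3 - <<'E'
from h import *
go(SHUT,.2)
m=imaging.camera_model("wrist");b=imaging.camera("wrist");cv2.imwrite("pics/w3.png",b[...,::-1])
GX=np.array([GY[1],-GY[0]])
print("fin top",proj(m,[*SHUT,.118]),"half studs",[proj(m,[*(HALF+s*GX),.081]) for s in(-.056,.056)])
E
```

```text
time_s: 4.45
ee_pos: [0.5674, 0.1412, 0.2519]
eef_rot: [-3.135, 0.001, -1.351]
force: [-0.6, -0.4, -0.1]
grip_width: 0.05
t 4.45 pos [0.5674 0.1412 0.2519] rot [-3.135e+00  1.000e-03 -1.351e+00] F [-0.6 -0.4 -0.1] shift in tool [0.0075 0.014  0.0518]
fin top (np.float64(327.0414727583398), np.float64(210.54617904302467)) half studs [(np.float64(282.8890395926022), np.float64(249.9448811220485)), (np.float64(276.7931892867934), np.float64(149.23179380194546))]
```

View pics/w3.png

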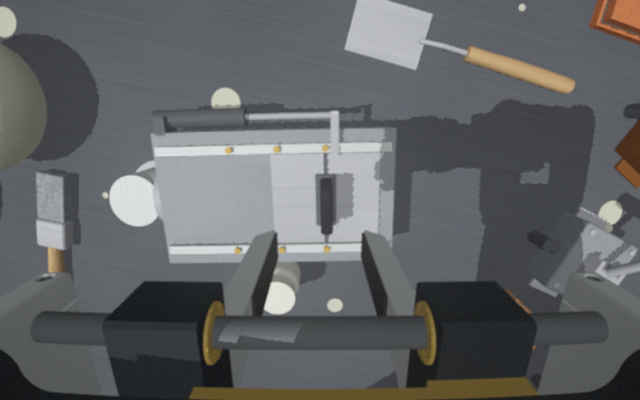

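Predicted and seen pixels agree within 3 px: fin top seen at (326,207), half studs at (277,149) and (282,250). Descending.

```bash
python3 -m handwheel '[[[0.008,0.014,0.03,-0.027],[0,0,0.03,0],[0,0,0.03,0],[0,0,0,0]]]'
python3 -c "
from h import *
go(SHUT,.106)"
```

```text
time_s: 4.9
ee_pos: [0.5554, 0.1254, 0.1619]
eef_rot: [-3.133, -0.001, -1.334]
force: [-1.1, 0.6, -0.5]
grip_width: 0.05
t 4.9 pos [0.5554 0.1254 0.1619] rot [-3.133e+00 -1.000e-03 -1.334e+00] F [-1.1  0.6 -0.5] shift in tool [-0.0055 -0.0011  0.0559]
```

```bash
python3 -m handwheel '[[[-0.006,-0.001,0.025,0],[0,0,0.025,0],[0,0,0.006,0],[0,0,0,0]]]'
python3 -c "
from h import *
go(SHUT,.106)"
```

```text
time_s: 5.3
ee_pos: [0.5581, 0.1291, 0.1117]
eef_rot: [-3.126, -0.001, -1.343]
force: [0.5, -0.6, -0.1]
grip_width: 0.0502
t 5.3 pos [0.5581 0.1291 0.1117] rot [-3.126e+00 -1.000e-03 -1.343e+00] F [ 0.5 -0.6 -0.1] shift in tool [-0.0024  0.002   0.0056]
```

```bash
python3 -m handwheel '[[[-0.002,0.002,0.005,-0.015],[0,0,0,0]]]'
python3 -m handwheel '[[[0,0,0,0],[0,0,0,0],[0,0,0,0],[0,0,0,0],[0,0,0,0],[0,0,0,0],[0,0,0,0]]]' 0 40
python3 -c "
from h import *
go(HALF,.106)"
```

```text
time_s: 5.5
ee_pos: [0.5568, 0.1303, 0.1094]
eef_rot: [-3.123, -0.002, -1.328]
force: [-0.4, -0.4, -0.3]
grip_width: 0.0502
time_s: 6.2
ee_pos: [0.5573, 0.1322, 0.1119]
eef_rot: [-3.12, 0.001, -1.328]
force: [0.9, -4.0, -0.2]
grip_width: 0.0114
t 6.2 pos [0.5573 0.1322 0.1119] rot [-3.120e+00  1.000e-03 -1.328e+00] F [ 0.9 -4.  -0.2] shift in tool [-0.0489  0.0022  0.0059]
```

```bash
python3 -m handwheel '[[[-0.01,0,0.001,0],[-0.01,0,0.001,0],[-0.01,0,0.001,0],[-0.01,0,0.001,0]]]'
python3 -c "
from h import *
go(HALF,.11)"
```

```text
time_s: 6.6
ee_pos: [0.5485, 0.1684, 0.1119]
eef_rot: [-3.119, -0.005, -1.331]
force: [-5.1, -9.3, 12.4]
grip_width: 0.0115
t 6.6 pos [0.5485 0.1684 0.1119] rot [-3.119 -0.005 -1.331] F [-5.1 -9.3 12.4] shift in tool [-0.0117  0.0024  0.0018]
```

```bash
python3 -m handwheel '[[[-0.008,0.002,0,0],[-0.005,0.001,0,0],[0,0,0,0]]]'
python3 - <<'E'
from h import *
go(HALF,.112)
m=imaging.camera_model("wrist");b=imaging.camera("wrist");s=imaging.camera("scene");S=imaging.camera_model("scene")
go(HALF,.112)
GX=np.array([GY[1],-GY[0]])
print("half studs w",[proj(m,[*(HALF+q*GX),.081]) for q in(-.056,.056)]);cv2.imwrite("pics/s4f.png",s[...,::-1])
c=np.vstack([cv2.resize(b[120:320,150:500],None,fx=1.6,fy=1.6)[:,:560],cv2.resize(s[155:245,325:465],None,fx=4,fy=4,interpolation=cv2.INTER_CUBIC)[:280]])
cv2.imwrite("pics/c4.png",c[...,::-1])
E
```

```text
time_s: 6.9
ee_pos: [0.5457, 0.1795, 0.1119]
eef_rot: [-3.111, -0.009, -1.331]
force: [-2.6, -8.3, 4.4]
grip_width: 0.0117
t 6.9 pos [0.5457 0.1795 0.1119] rot [-3.111 -0.009 -1.331] F [-2.6 -8.3  4.4] shift in tool [-0.0002  0.0022 -0.0002]
t 7.0 pos [0.5458 0.1791 0.112 ] rot [-3.111 -0.009 -1.332] F [ 1.9 -6.8  0.4] shift in tool [-0.0006  0.0022 -0.0001]
half studs w [(np.float64(318.9208576144476), np.float64(317.75610090445866)), (np.float64(317.622537268913), np.float64(153.72264902089609))]
```

View pics/c4.png

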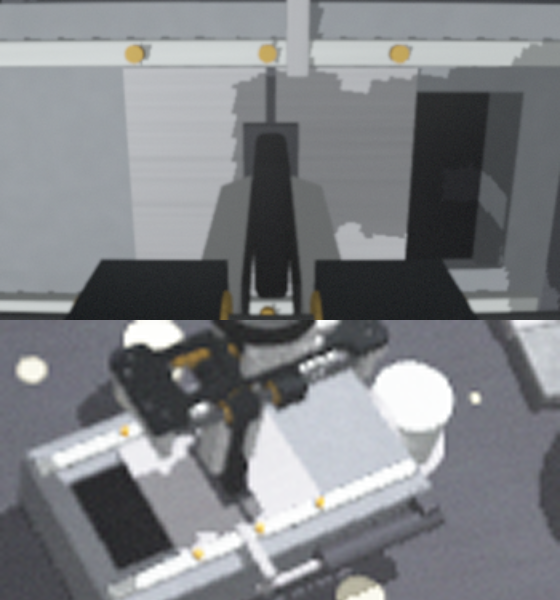

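The gate's mark line is at about x = 269.5 in the crop and the middle stud at 267. With 132 px per 50 mm, the gate is about 1 mm short of half. I'll nudge it and check how it holds.

```bash
python3 -m handwheel '[[[-0.002,0,0,0]]]'
python3 - <<'E'
from h import *
go(HALF,.112)
for i in range(20): b=imaging.camera("wrist")
go(HALF,.112)
t=imaging.camera("scene")
c=np.vstack([cv2.resize(b[120:320,150:500],None,fx=1.6,fy=1.6)[:,:560],cv2.resize(t[155:255,180:320],None,fx=4,fy=4,interpolation=cv2.INTER_CUBIC)[:280]])
cv2.imwrite("pics/c5.png",c[...,::-1])
E
```

```text
time_s: 7.1
ee_pos: [0.5455, 0.18, 0.1119]
eef_rot: [-3.111, -0.01, -1.332]
force: [0.2, -8.9, 1.4]
grip_width: 0.012
t 7.1 pos [0.5455 0.18   0.1119] rot [-3.111 -0.01  -1.332] F [ 0.2 -8.9  1.4] shift in tool [ 0.0003  0.0022 -0.0001]
t 8.1 pos [0.5455 0.1802 0.1119] rot [-3.111 -0.01  -1.332] F [ 2.8 -7.   1.4] shift in tool [ 0.0005  0.0022 -0.0001]
```

View pics/c5.png

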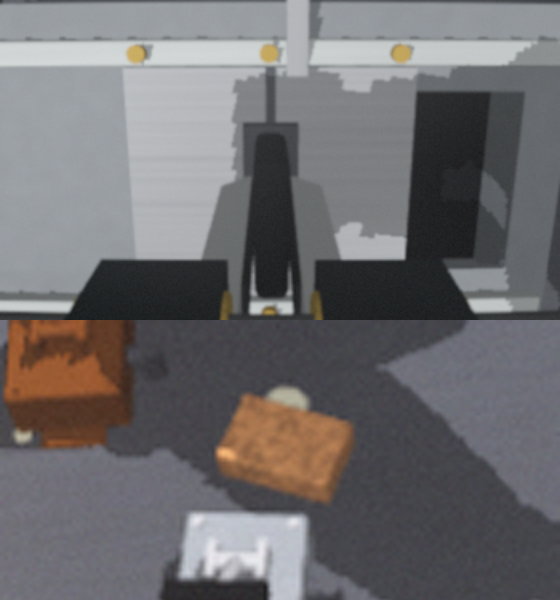

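The mark line (about 269.5) now lines up with the middle stud (269). The pose held for 1 s with a steady 7 N, and the handle is still on.

```bash
python3 -c "
from station import ctrl
print(ctrl.hand_in())"
```

```text
the job is handed in; nothing more can be done
None
```

I handed the job in at about 8 s with the extractor on and the gate held half open. The isolator handle went over first: I pushed it with closed fingers until it fell to the on side. I then gripped the gate's fin at 40 N and slid it to half open.

- **Gate:** the first look showed it about 1 mm short of half, so I nudged it. The last look had the gate's mark line on the middle stud, within about 0.5 mm. The pose moved about 0.2 mm in 1 s, with about 7 to 9 N read against the spring's expected 7.7 N.
- **Extractor:** the last picture still shows the isolator's crossbar on the far side, which is on.
- **Loose things:** the cork sanding block looked undisturbed. I did not compare the jar, brush, scraper and batten with their starting places at the end, but the arm's path kept clear of them.
- **Forces:** the highest wrist force I read was about 16 N, during the slide. It was mostly upward, while the rows also pressed slightly down on the fin, and it had eased to 1.4 N upward by the last reading.

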